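Seat the board and hold the cover over the junction box

ROBOT

A 7-joint arm with a two-finger parallel gripper is mounted at the origin on the work surface. World frame = base frame: x ahead of the robot, y to its left, z up, the work surface at z = 0. Lengths are in m, angles in rad, forces in N, time in s.
With the tool pointing down it reaches from about 0.425 to 0.8 m from the base axis. Payload 8.3 kg.
Tool frame: the origin (TCP) lies at the very end of the fingers, on their centre line; the grasp point (between the pads) lies 19 mm behind it; z points along the fingers, y is the direction in which the jaws open and shut (so a half turn about z gives the same grasp; the last joint's range is limited). The gripper opens to 85 mm and grips with 20 to 120 N. Pads are 22 mm wide; open, the fingers measure 114 mm over their backs; the gripper's body (76 mm by 85 mm) begins 54 mm behind the grasp point. The pads swing forward as they close: fully open they stand 13 mm farther back than shut.
Start: joints at [-1.165, 0.383, 0.016, 1.37, -0.006, 1.388, -0.046], TCP at [0.282, 0.558, 0.231] pointing down, gripper open.
Joint ranges: [-2.95, 2.95], [-0.25, 2.06], [-1.52, 1.56], [0.18, 2.33], [-1.44, 4.58], [0.02, 2.06], [-3.01, 3.01]. Speed limits (rad/s): [2.39, 2.39, 3.01, 3.01, 3.14, 3.14, 3.14].

INTERFACE

Orientations are given as a 3x3 rotation matrix whose columns are the frame's x, y, z axes.
In Python, from cell import bot gives the robot as it stands.
- The arm moves only by the tool carry_out, never from a script. Its argument "motion" is text: rows parted by semicolons, each of 5 numbers parted by spaces: the finger opening in m, from 0 to 0.0854, then the shift along the tool's x, y, z in m, then the turn about the tool's z in degrees. In form: hand tx ty tz spin; .... A call has exactly 10 rows; each row is the pose to reach, as a shift and turn from the pose commanded when the call began, along the tool's axes at that moment; what a row does not reach only later rows make up. A row lasts 1/12 s, in which the tool goes at most 41.7 mm and 7.16 degrees, less where a joint would pass 70% of its speed; a pose out of reach is approached as far as the arm can. A call with a gripper value outside its range is refused whole. The fingers move at their own pace and stop on an object; "newtons" is the grip in N (left out, the last holds). Time passes only in rows, so rows that repeat a pose let the fingers close, or fill a call up. It gives the time, the measured TCP pose, the force and the opening at its end, in the units of the state.
- bot.read_state(): the state, without advancing time (a new reading comes with each control period).
- bot.get_image(name): name is "side" or "top" or "wrist"; returns the picture (420x560x3 uint8, red, green, blue); there is no depth.
- bot.camera_info(name): a dict with "mtx" (3x3 intrinsics, pixels), "k1" (the pictures are not rectified: a ray, as slopes to the right and down, at radius r is drawn at 1 + k1 r^2 times it, then the intrinsics apply), "world_to_cam" (4x4, takes a point from world to camera coordinates). Camera axes: x right, y down, z forward; pixel columns grow to the right and rows downward; lengths in m; the calibration is good to about 2 mm. A picture is of the moment at which its call begins: read the wrist's pose just before it. camera_info takes no time and is no camera call; for the wrist camera it gives the pose at the moment of the call.
- bot.sign_off(): hands the job in, once; it reports no verdict.
The state is a dict: "t": time; "joints": joint angles; "dq": joint speeds; "joint_efforts": joint torques, N m; "position": TCP position; "tcp_rot": TCP orientation; "ft_force": force on the tool from outside, world axes, zero at the start; "moment": the same for the moment, N m; "gripper_width": opening from 0.0 (shut) to 1.0 (fully open).
Only numpy, scipy, OpenCV 4.12 (cv2) and the standard library are available. Lean on these libraries where they do the work, as an engineer would, in place of code of your own. Each camera call takes 0.05 s, during which the arm holds its last target.

TASK

Press down the raised end of the green circuit board so that it sits level in the grey junction box. Then pick up the white cover plate by its black grip block and hold it level about 1 cm above the box, touching nothing but your gripper, turned and placed so that its three holes are over the box's three threaded holes and each whole thread can be seen straight down through its hole. Finish while still holding it there, ready for the screws, and leave everything else on the bench where it is.

Things in the scene. Friction and masses are not known exactly. Their poses are not given: they have to be found in the camera images.
- box: Grey junction box fixed to the bench, 150 (x) x 110 (y) x 40 mm high; origin at the centre of its underside, z up. Open on top: a recess 100 (x) x 86 (y) mm in its middle, 15 mm deep (recess floor 25 mm above the bench). The solid ends, 25 mm wide in x, carry three threaded holes in the top. Its place and yaw vary, and it may be on the left or the right.
- thread0 (a point): Threaded hole in the box's top face (z 40 mm), black 4 mm thread in a 15 mm brass disc; at x +62, y +40 mm in the box's frame. Belongs under hole0.
- thread1 (a point): The same, at x +62, y -40 mm in the box's frame. Belongs under hole1.
- thread2 (a point): The same, alone at the other end of the box, at x -62, y 0 mm in the box's frame. Belongs under hole2.
- board: Loose green circuit board, 94 (x) x 80 (y) x 5 mm, 100 g, lying in the box's recess; origin at the centre of its underside, z up through its top, axes along the box's at the start. Its +x end is propped up by the pin, so that it is tilted about 0.13 rad and that end stands 2 mm above the box's rim; the -x end lies on the recess floor. When it sits level its underside is on the recess floor (25 mm above the bench, top 30 mm).
- press_spot (a point): Centre of the white patch (26 x 44 mm) on top of the board's raised end, nearly above the pin: a good place to press. At x +32, y 0, z +5 mm in the board's frame; about 40 mm above the bench at the start and 30 mm when the board is level.
- pin (a joint): Stiff orange pin, 10 mm in diameter, that stands up from the recess floor under the board's raised end (at x +34, y 0 mm in the box's frame); m, 0 = standing 10 mm up, 0.010 = pushed in level with the recess floor, stop at 0.0105. It takes about 5 N to push and stays where it is left.
- cover: Loose white cover plate, 150 (x) x 110 (y) x 4 mm, about 180 g, lying flat on the bench with its right side up; origin at the centre of its underside, z up. In the middle of its top stands a black grip block 40 mm long (x), 20 mm wide (y) and 40 mm tall (its top 44 mm above the plate's underside), to be pinched across y. To fit, its x axis must point the same way as the box's; held that way its outline matches the box's.
- hole0 (a point): Through hole in the cover, 12 mm in diameter, point at the underside; at x +62, y +40 mm in the cover's frame.
- hole1 (a point): The same, at x +62, y -40 mm in the cover's frame.
- hole2 (a point): The same, alone at the other end, at x -62, y 0 mm in the cover's frame.
- jar: Bystander: small clear jar with a yellow cap, 44 mm across, 42 mm tall, standing between box and cover; origin at the centre of its underside.
- screwdriver: Bystander: screwdriver lying on the bench between the two bins at the back; origin under its middle.
- white_bin: Bystander: white open parts bin 130 x 180 x 75 mm at the back; origin at the centre of its underside.
- yellow_bin: Bystander: yellow open parts bin 130 x 100 x 60 mm at the back; origin at the centre of its underside.
- sanitizer: Bystander: green bottle, 56 mm across, 130 mm tall, at the back right; origin at the centre of its underside.
- mouse: Bystander: round black computer mouse, 60 mm across, 32 mm tall, on the left; origin at the centre of its underside.
Things that resemble listed ones, but are neither listed nor needed, are in the scene too. What is shaped like the cover but pink is not meant. Of the things shaped like the board, the green one is meant.

How it is judged:
On the way, in this order (a step that is already met when the one before it is completed fails the run):
1. the circuit board has been pressed down and sits level in the box (angle between board's own z axis and vertical below 0.035 rad and z of board in the frame of box between 0.022 and 0.028 m and value of joint pin above 0.008 m), for 0.3 s.
2. the cover has been lifted off the bench by the gripper (height (world z) of cover above 0.03 m and contact force between cover and the fingers above 0.5 N), for 0.2 s.
At the end, for the whole second after the job is handed in: Cover still gripped, steady, level within 0.1 rad, 4 to 20 mm above the box top at every hole, each hole within 4 mm sideways of its thread, touching only the gripper. Board level within 0.035 rad, underside within 3 mm of the recess floor, pin in at least 8 mm (all of step 1 and horizontal distance between hole0 and thread0 below 0.004 m and z of hole0 in the frame of box between 0.044 and 0.06 m and horizontal distance between hole1 and thread1 below 0.004 m and z of hole1 in the frame of box between 0.044 and 0.06 m and horizontal distance between hole2 and thread2 below 0.004 m and z of hole2 in the frame of box between 0.044 and 0.06 m and angle between the z axis of cover and the z axis of box, either way round below 0.1 rad and angle between cover's own z axis and vertical below 0.5 rad and contact force between cover and the fingers above 0.5 N and linear speed of cover below 0.02 m/s and angular speed of cover below 0.2 rad/s and contact force between cover and box below 0.05 N and contact force between cover and board below 0.05 N and contact force between cover and jar below 0.05 N and contact force between cover and screwdriver below 0.05 N and contact force between cover and white_bin below 0.05 N and contact force between cover and yellow_bin below 0.05 N and contact force between cover and sanitizer below 0.05 N and contact force between cover and mouse below 0.05 N); the arm keeps its last pose, push and grip.
It fails at once if a bystander (jar, screwdriver, a bin, bottle or mouse) is pushed more than 30 mm out of place (distance of any of jar, screwdriver, white_bin, yellow_bin, sanitizer, mouse from where it was at the start of the episode above 0.03 m).
It also fails if it takes over 48 s, if anything falls off the work surface, if the arm or the gripper's body presses on something with over 40 N, if the wrist force passes 120 N, or if a joint passes its speed limit or range.

## Working session

There is one attempt and no reset: what is moved stays moved. The work goes in short steps, Python scripts to look and compute and a tool call to move; the robot and the scene stay as the last step left them, time stands still between calls to the robot, and variables do not carry over. Pictures are saved under pics/ and viewed, and the job is handed in when it is done.

Besides the shell and the picture viewer there is one more tool, called as name(argument=value, ...) on one line, values as JSON. carry_out: Moves the arm, as the interface text tells. Its arguments: {"type":"object","properties":{"motion":{"type":"string"},"newtons":{"type":"number"}},"required":["motion"]}

```bash
ls; mkdir -p pics
cat > h.py <<'E'
import numpy as np, cv2
from cell import bot
def snap(name,fn):
    ci=bot.camera_info(name) ; im=bot.get_image(name)
    cv2.imwrite('pics/'+fn+'.png',cv2.cvtColor(im,cv2.COLOR_RGB2BGR)); np.savez('pics/'+fn+'.npz',mtx=ci['mtx'],k1=ci['k1'],w=ci['world_to_cam']); return im
def load(fn):
    d=np.load('pics/'+fn+'.npz'); return d['mtx'],float(d['k1']),d['w']
def ray(fn,uv):
    K,k1,W=load(fn); 
    p=cv2.undistortPoints(np.array([[uv]],float),K,np.array([k1,0,0,0,0.]))[0,0] 
    R=W[:3,:3];c=-R.T@W[:3,3]; return c,R.T@np.array([p[0],p[1],1])
def atz(fn,uv,z):
    c,d=ray(fn,uv); return c+d*(z-c[2])/d[2]
def proj(fn,P):
    K,k1,W=load(fn); P=np.atleast_2d(np.array(P,float))
    return cv2.projectPoints(P,cv2.Rodrigues(W[:3,:3])[0],W[:3,3],K,np.array([k1,0,0,0,0.]))[0][:,0]
def crop(fn,x0,y0,x1,y1,s,out):
    im=cv2.imread('pics/'+fn+'.png')[y0:y1,x0:x1]; cv2.imwrite('pics/'+out+'.png',cv2.resize(im,None,fx=s,fy=s,interpolation=cv2.INTER_CUBIC))
E
python3 - <<'E'
from h import *
for n in ['top','side','wrist']: snap(n,n+'0')
print(bot.read_state())
for n in ['top','side','wrist']: print(load(n+'0'))
E
```

```text
pics
{'t': 0.15, 'joints': array([-1.1648949 ,  0.38405409,  0.01638044,  1.37088372, -0.00630879,
        1.38821816, -0.04652322]), 'dq': array([-7.39263802e-05, -1.10647200e-03,  5.92335055e-04, -4.03288573e-03,
        9.25474544e-05,  1.19831583e-03, -7.21837489e-04]), 'joint_efforts': array([ 2.65525923e-03, -6.28158402e+01,  8.45843274e-01, -3.72171128e+01,
        1.66446716e-02,  1.08938391e-02,  1.79736691e-05]), 'position': array([0.28217471, 0.55724402, 0.23051612]), 'tcp_rot': array([[-8.92126100e-01,  4.51785968e-01, -6.79378671e-04],
       [ 4.51786479e-01,  8.92125073e-01, -1.35367621e-03],
       [-5.48117007e-06, -1.51458397e-03, -9.99998853e-01]]), 'ft_force': array([ 0.38149571, -0.36265994,  0.61643652]), 'moment': array([-0.03218607, -0.02658064,  0.01098563]), 'gripper_width': 0.9992252463276546}
(array([[434.0374398 ,   0.        , 281.8307556 ],
       [  0.        , 434.0374398 , 221.59456679],
       [  0.        ,   0.        ,   1.        ]]), -0.1349167571874529, array([[ 0.02242594, -0.99971984,  0.00757053,  0.0319258 ],
       [-0.98135431, -0.023458
[... 303 characters left out ...]
   ]]), -0.03003585138360161, array([[ 0.99433748, -0.10519808, -0.01504486, -0.54718238],
       [-0.0801021 , -0.64892018, -0.75662821,  0.12577925],
       [ 0.06983292,  0.75354891, -0.65367224,  1.16704035],
       [ 0.        ,  0.        ,  0.        ,  1.        ]]))
(array([[377.08334849,   0.        , 283.20022973],
       [  0.        , 377.08334849, 207.4342611 ],
       [  0.        ,   0.        ,   1.        ]]), -0.046512403144866696, array([[ 0.45194592,  0.89204458, -0.001163  , -0.62332794],
       [ 0.86133988, -0.43604982,  0.26068019, -0.03389494],
       [ 0.23203122, -0.11881508, -0.96542451,  0.37773753],
       [ 0.        ,  0.        ,  0.        ,  1.        ]]))
```

View pics/top0.png

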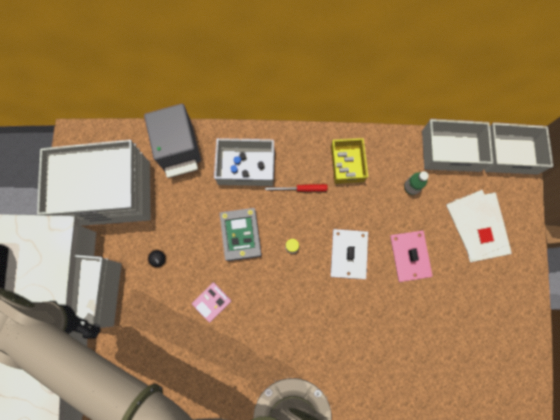

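View pics/side0.png

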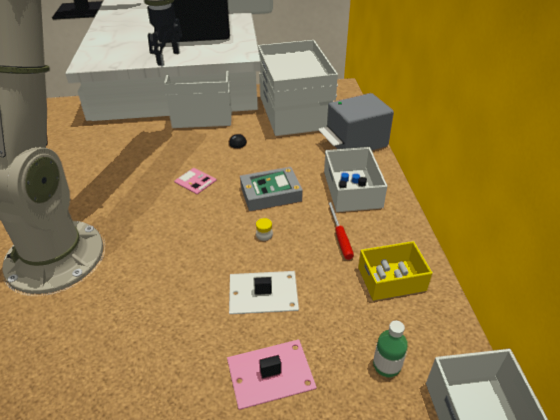

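View pics/wrist0.png

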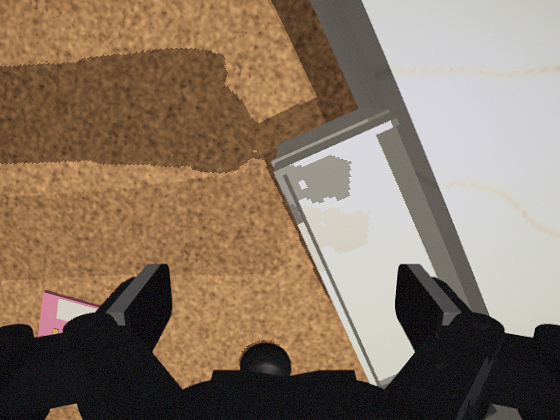

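Run:
```python
from h import *
crop('top0',210,195,390,290,4.4,'c1')
crop('side0',220,155,320,320,3.6,'c2')
```

```text
(no output)
```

View pics/c1.png

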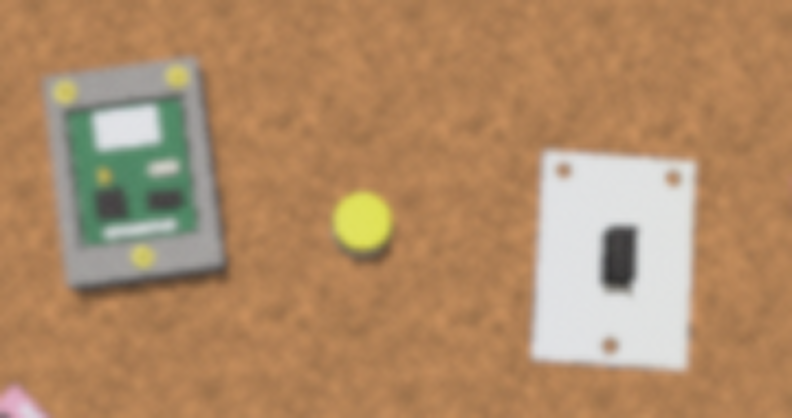

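View pics/c2.png

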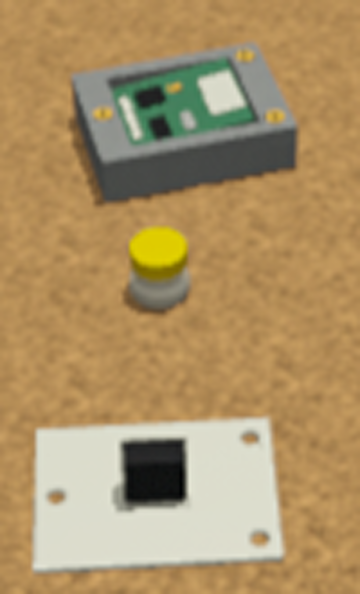

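```bash
cat >> h.py <<'E'
L=np.array([[62,40],[62,-40],[-62,0]])/1000.
def fit(P,M=L):
    P=np.array(P)[:,:2];M=np.array(M); a=M-M.mean(0);b=P-P.mean(0)
    th=np.arctan2((a[:,0]*b[:,1]-a[:,1]*b[:,0]).sum(),(a*b).sum())
    R=np.array([[np.cos(th),-np.sin(th)],[np.sin(th),np.cos(th)]])
    t=P.mean(0)-R@M.mean(0); return t,th,(P-(M@R.T+t))*1000
E
python3 - <<'E'
from h import *
u=lambda c,s,o:(np.array(c)+.5)/s-.5+o
T=[u(c,4.4,(210,195)) for c in [(65,92),(177,76),(143,257)]]
H=[u(c,4.4,(210,195)) for c in [(564,170),(673,178),(610,345)]]
Ts=[u(c,3.6,(220,155)) for c in [(246,55),(275,116),(103,113)]]
Hs=[u(c,3.6,(220,155)) for c in [(250,437),(259,538),(56,496)]]
for f,px,z in [('top0',T,.04),('side0',Ts,.04),('top0',H,.003),('side0',Hs,.003)]:
    t,th,r=fit([atz(f,p,z) for p in px]); print(f,t.round(4),np.degrees(th).round(2),r.round(1).tolist())
print('jar',atz('top0',u((362,222),4.4,(210,195)),.042))
print('grip top',atz('top0',u((622,255),4.4,(210,195)),.044))
E
```

```text
top0 [0.5535 0.1752] 9.51 [[0.0, 0.0], [0.2, -0.1], [-0.3, 0.0]]
side0 [0.5513 0.1716] 9.06 [[0.1, -0.2], [-0.3, 0.3], [0.2, -0.1]]
top0 [ 0.5028 -0.17  ] -3.08 [[-0.1, -0.2], [0.1, 0.1], [0.0, 0.1]]
side0 [ 0.5007 -0.1724] -3.13 [[-0.0, 0.1], [-0.2, 0.0], [0.2, -0.1]]
jar [0.52007866 0.0130579  0.042     ]
grip top [ 0.50060085 -0.1686846   0.044     ]
```

```bash
cat >> h.py <<'E'
def delta(x,y,z,yawy):
    s=bot.read_state(); R=s['tcp_rot']; d=R.T@(np.array([x,y,z])-s['position'])
    cur=np.degrees(np.arctan2(R[1,1],R[0,1])); sp=(cur-yawy+180)%360-180
    print('t',round(s['t'],2),'pos',s['position'].round(4),'yaw',cur.round(2),'F',s['ft_force'].round(1),'w',round(s['gripper_width'],3),'q',s['joints'].round(2))
    print('shift',d.round(4),'spin',round(sp,2))
E
python3 -c "
from h import *
delta(.586,.179,.14,99.3)"
```

```text
t 0.15 pos [0.2822 0.5572 0.2305] yaw 63.14 F [ 0.4 -0.4  0.6] w 0.999 q [-1.16  0.38  0.02  1.37 -0.01  1.39 -0.05]
shift [-0.4419 -0.2     0.0908] spin -36.16
```

carry_out(motion="0 -0.03 -0.014 0.006 -4; 0 -0.066 -0.03 0.014 -8; 0 -0.102 -0.046 0.021 -12; 0 -0.138 -0.062 0.028 -15; 0 -0.174 -0.079 0.036 -18; 0 -0.21 -0.095 0.043 -21; 0 -0.246 -0.111 0.05 -24; 0 -0.282 -0.127 0.058 -27; 0 -0.318 -0.144 0.065 -30; 0 -0.354 -0.16 0.073 -33", newtons=40)

```text
t: 0.98
position: [0.5267, 0.2531, 0.158]
tcp_rot: [[-0.994, -0.11, -0.0], [-0.11, 0.994, -0.0], [0.0, -0.0, -1.0]]
ft_force: [0.4, -0.0, -0.6]
gripper_width: 0.004
```

```bash
python3 -c "
from h import *
delta(.586,.179,.14,99.3)"
```

```text
t 0.98 pos [0.5267 0.2531 0.158 ] yaw 96.3 F [ 0.4 -0.  -0.6] w 0.004 q [-0.6   0.34  0.12  1.6  -0.04  1.21  1.21]
shift [-0.0509 -0.0801  0.018 ] spin -3.0
```

carry_out(motion="0 -0.016 -0.026 0.006 -1; 0 -0.032 -0.05 0.011 -2; 0 -0.044 -0.07 0.015 -3; 0 -0.05 -0.078 0.018 -3; 0 -0.051 -0.08 0.018 -3; 0 -0.051 -0.08 0.018 -3; 0 -0.051 -0.08 0.018 -3; 0 -0.051 -0.08 0.018 -3; 0 -0.051 -0.08 0.018 -3; 0 -0.051 -0.08 0.018 -3")

```text
t: 1.82
position: [0.5846, 0.1822, 0.1406]
tcp_rot: [[-0.987, -0.161, 0.0], [-0.161, 0.987, 0.001], [-0.0, 0.001, -1.0]]
ft_force: [0.0, -0.4, -0.7]
gripper_width: -0.001
```

```bash
python3 -c "
from h import *
delta(.586,.179,.14,99.3)
snap('wrist','w1')"
```

```text
t 1.82 pos [0.5846 0.1822 0.1406] yaw 99.25 F [ 0.  -0.4 -0.7] w -0.001 q [-0.47  0.41  0.15  1.54 -0.07  1.19  1.43]
shift [-0.0009 -0.0034  0.0006] spin -0.05
```

View pics/w1.png

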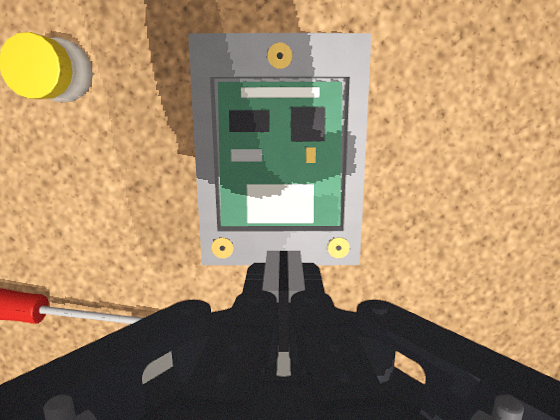

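Run:
```python
from h import *
t,th,r=fit([atz('w1',p,.04) for p in [(339,248),(222,248),(280,55.5)]]); print(t.round(4),np.degrees(th),r.round(1).tolist())
# thread pixel by dark blob
P=[atz('w1',p,.04) for p in [(339,248),(222,248),(280,55.5)]]
print(np.linalg.norm(P[0]-P[1]),np.linalg.norm(P[2]-(P[0]+P[1])/2))
print('patch',atz('w1',(280,203.5),.04)[:2]); c,s=np.cos(th),np.sin(th)
sp=t+.034*np.array([c,s]); print(sp); delta(*sp,.048,90+np.degrees(th))
```

```text
[0.5518 0.1741] 9.263497131537763 [[0.1, 0.3], [0.1, -0.3], [-0.2, -0.1]]
0.0805903081829811 0.12435704920038052
patch [0.58191185 0.17878402]
[0.58536692 0.17959959]
t 1.87 pos [0.5848 0.1819 0.1406] yaw 99.22 F [-0.5 -0.8  0.5] w 0.003 q [-0.47  0.41  0.15  1.54 -0.07  1.19  1.43]
shift [-0.0002 -0.0024  0.0926] spin -0.04
```

carry_out(motion="0 0 -0.001 0.02 0; 0 0 -0.002 0.045 0; 0 0 -0.002 0.065 0; 0 0 -0.002 0.08 0; 0 0 -0.002 0.09 0; 0 0 -0.002 0.094 0; 0 0 -0.002 0.096 0; 0 0 -0.002 0.097 0; 0 0 -0.002 0.098 0; 0 0 -0.002 0.099 0")

```text
t: 2.7
position: [0.5862, 0.1791, 0.0423]
tcp_rot: [[-0.987, -0.159, 0.002], [-0.159, 0.987, 0.001], [-0.002, 0.0, -1.0]]
ft_force: [0.5, -0.1, -0.3]
gripper_width: -0.001
```

```bash
python3 -c "
from h import *
delta(.5854,.1796,.03,99.26)
snap('side','s2'); crop('side0',220,140,320,220,4,'x'); crop('s2',200,90,340,230,4,'s2c')"
```

```text
t 2.7 pos [0.5862 0.1791 0.0423] yaw 99.14 F [ 0.5 -0.1 -0.3] w -0.001 q [-0.45  0.51  0.14  1.63 -0.08  1.    1.44]
shift [0.0007 0.0006 0.0123] spin -0.12
```

View pics/s2c.png

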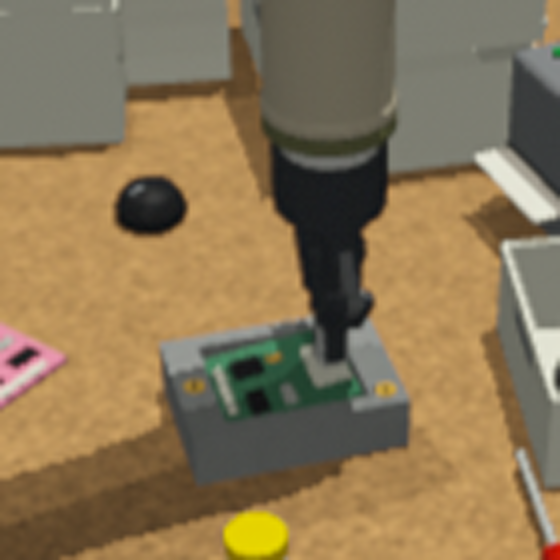

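carry_out(motion="0 0 0 0.001 0; 0 0 0 0.003 0; 0 0 0 0.005 0; 0 0 0 0.007 0; 0 0 0 0.009 0; 0 0 0 0.0105 0; 0 0 0 0.0115 0; 0 0 0 0.012 0; 0 0 0 0.0125 0; 0 0 0 0.0125 0")

```text
t: 3.58
position: [0.586, 0.179, 0.0302]
tcp_rot: [[-0.987, -0.159, 0.001], [-0.159, 0.987, 0.001], [-0.001, 0.0, -1.0]]
ft_force: [-1.5, -0.3, 13.7]
gripper_width: -0.002
```

```bash
python3 -c "
from h import *
delta(.5854,.1796,.03,99.26)"
```

```text
t 3.58 pos [0.586  0.179  0.0302] yaw 99.13 F [-1.5 -0.3 13.7] w -0.002 q [-0.45  0.53  0.14  1.64 -0.08  0.98  1.44]
shift [0.0005 0.0007 0.0002] spin -0.13
```

carry_out(motion="0 0 0 0.0003 0; 0 0 0 0.0006 0; 0 0 0 0.0008 0; 0 0 0 0.001 0; 0 0 0 0.001 0; 0 0 0 0.001 0; 0 0 0 0.001 0; 0 0 0 0.001 0; 0 0 0 0.001 0; 0 0 0 0.001 0")

```text
t: 4.42
position: [0.586, 0.179, 0.0301]
tcp_rot: [[-0.987, -0.159, 0.001], [-0.159, 0.987, 0.001], [-0.002, 0.001, -1.0]]
ft_force: [-6.1, -1.9, 21.3]
gripper_width: -0.003
```

carry_out(motion="0 0 0 -0.005 0; 0 0 0 -0.015 0; 0 0 0 -0.035 0; 0 0 0 -0.06 0; 0 0 0 -0.085 0; 0 0 0 -0.105 0; 0.07 0 0 -0.115 0; 0.07 0 0 -0.12 0; 0.07 0 0 -0.12 0; 0.07 0 0 -0.12 0")

```text
t: 5.25
position: [0.5847, 0.1787, 0.1464]
tcp_rot: [[-0.987, -0.159, -0.002], [-0.159, 0.987, -0.001], [0.002, -0.0, -1.0]]
ft_force: [-0.7, -0.0, -0.2]
gripper_width: 0.57
```

```bash
python3 -c "
from h import *
delta(.502,-.171,.14,86.9)
snap('wrist','w3');snap('side','s3');crop('s3',210,130,330,230,5,'s3c')
crop('w3',160,20,400,280,2.3,'w3c')"
```

```text
t 5.25 pos [0.5847 0.1787 0.1464] yaw 99.15 F [-0.7 -0.  -0.2] w 0.57 q [-0.46  0.41  0.15  1.53 -0.06  1.21  1.43]
shift [ 0.1372 -0.332   0.0069] spin 12.25
```

View pics/w3c.png

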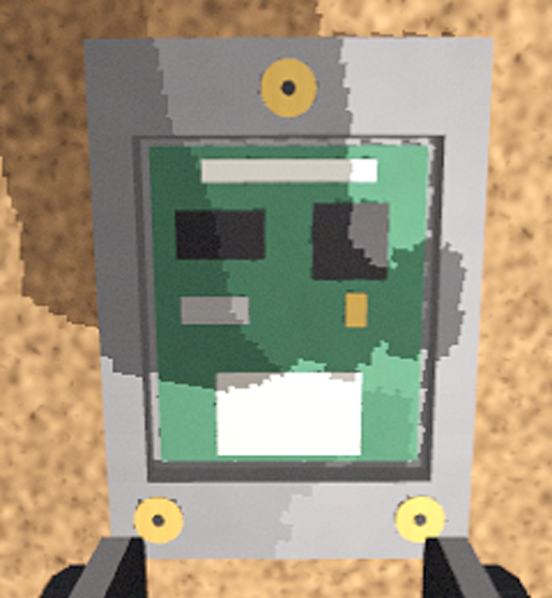

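View pics/s3c.png

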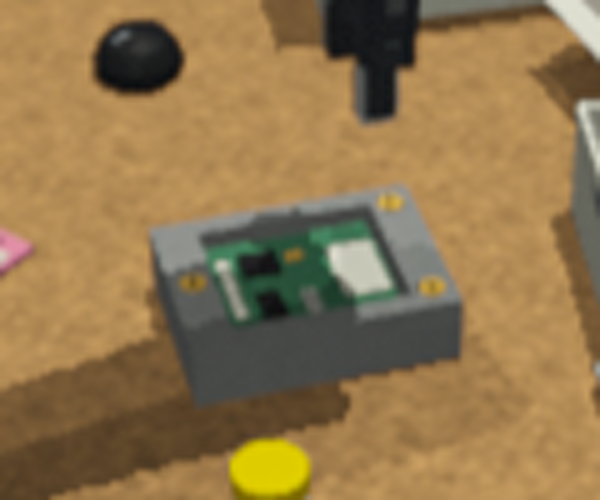

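carry_out(motion="0.07 0.01 -0.025 0 1; 0.07 0.024 -0.058 0 2; 0.07 0.038 -0.092 0 4; 0.07 0.052 -0.126 0 6; 0.07 0.066 -0.16 0 8; 0.07 0.08 -0.194 0 9; 0.07 0.094 -0.228 0 10; 0.07 0.108 -0.262 0 11; 0.07 0.122 -0.296 0 12; 0.07 0.132 -0.32 0 12")

```text
t: 6.18
position: [0.5039, -0.1617, 0.1468]
tcp_rot: [[-0.999, 0.054, -0.002], [0.054, 0.999, -0.001], [0.002, -0.001, -1.0]]
ft_force: [-0.2, -1.0, -0.3]
gripper_width: 0.818
```

Run:
```python
from h import *
delta(.502,-.171,.14,86.9)
snap('wrist','w4')
px=[(np.array(c)+.5)/2.3-.5+(160,20) for c in [(420,519),(158,519),(288,88)]]
t,th,r=fit([atz('w3',p,.04) for p in px]); print('box',t.round(4),np.degrees(th),r.round(1).tolist())
```

```text
t 6.18 pos [ 0.5039 -0.1617  0.1468] yaw 86.89 F [-0.2 -1.  -0.3] w 0.818 q [-0.06  0.24  0.36  1.77 -0.09  1.15  1.85]
shift [ 0.0014 -0.0094  0.0068] spin -0.01
box [0.5515 0.1738] 9.294161128157885 [[0.1, 0.1], [-0.1, -0.1], [0.1, -0.1]]
```

View pics/w4.png

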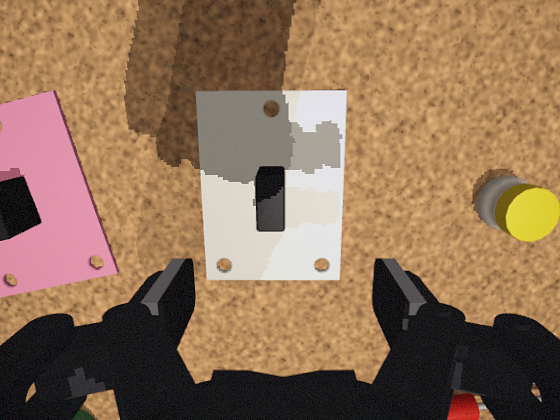

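Run:
```python
from h import *
t,th,r=fit([atz('w4',p,.004) for p in [(322,264.5),(224,264.5),(271,108)]]); print('cover',t.round(4),np.degrees(th),r.round(1).tolist())
delta(*t,.013,90+np.degrees(th))
```

```text
cover [ 0.5005 -0.1712] -2.8982510912665784 [[0.1, 0.1], [-0.2, -0.1], [0.0, -0.1]]
t 6.23 pos [ 0.5024 -0.167   0.147 ] yaw 86.61 F [-2.2 -4.7 -0.3] w 0.817 q [-0.06  0.24  0.37  1.77 -0.09  1.15  1.85]
shift [ 0.0013 -0.0038  0.1341] spin -0.5
```

carry_out(motion="0.07 0 0 0.005 0; 0.07 0 0 0.02 0; 0.07 0 0 0.04 0; 0.07 0 0 0.06 0; 0.07 0 0 0.07 0; 0.07 0 0 0.07 0; 0.07 0 0 0.07 0; 0.07 0 0 0.07 0; 0.07 0 0 0.07 0; 0.07 0 0 0.07 0")

```text
t: 7.07
position: [0.5067, -0.1582, 0.0788]
tcp_rot: [[-0.999, 0.05, 0.002], [0.05, 0.999, -0.0], [-0.002, -0.0, -1.0]]
ft_force: [-0.9, 0.2, -0.2]
gripper_width: 0.82
```

Run:
```python
from h import *
snap('wrist','w5')
delta(.5007,-.1712,.013,87)
```

```text
t 7.12 pos [ 0.5066 -0.1582  0.0787] yaw 87.14 F [-0.6  0.2 -0.8] w 0.818 q [-0.05  0.32  0.35  1.84 -0.13  1.    1.87]
shift [ 0.0053 -0.0133  0.0657] spin 0.14
```

View pics/w5.png

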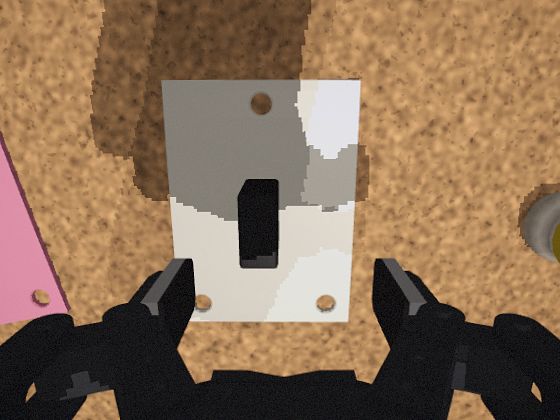

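Run:
```python
from h import *
t,th,r=fit([atz('w5',p,.003) for p in [(326,302.5),(203,302.5),(261,103.5)]]); print('cover',t.round(4),np.degrees(th),r.round(1).tolist())
delta(*t,.013,90+np.degrees(th))
```

```text
cover [ 0.5008 -0.1711] -2.7428767108650516 [[0.0, -0.2], [-0.0, 0.2], [0.0, -0.0]]
t 7.12 pos [ 0.5066 -0.1582  0.0787] yaw 87.14 F [-0.6  0.2 -0.8] w 0.818 q [-0.05  0.32  0.35  1.84 -0.13  1.    1.87]
shift [ 0.0052 -0.0132  0.0657] spin -0.11
```

Lateral correction first, then the descent and grip.

carry_out(motion="0.07 0.002 -0.006 0 0; 0.07 0.005 -0.012 0.004 0; 0.07 0.005 -0.013 0.015 0; 0.07 0.005 -0.013 0.03 0; 0.07 0.005 -0.013 0.045 0; 0.07 0.005 -0.013 0.056 0; 0.07 0.005 -0.013 0.062 0; 0.07 0.005 -0.013 0.065 0; 0.07 0.005 -0.013 0.065 0; 0.07 0.005 -0.013 0.065 0")

```text
t: 7.95
position: [0.5006, -0.171, 0.0131]
tcp_rot: [[-0.999, 0.05, 0.0], [0.05, 0.999, -0.0], [-0.0, -0.0, -1.0]]
ft_force: [-0.6, 0.2, 0.6]
gripper_width: 0.823
```

Run:
```python
from h import *
delta(.5008,-.1711,.013,87.2)
```

```text
t 7.95 pos [ 0.5006 -0.171   0.0131] yaw 87.14 F [-0.6  0.2  0.6] w 0.823 q [-0.01  0.41  0.33  1.89 -0.17  0.87  1.93]
shift [-0.0002 -0.0001  0.0001] spin -0.06
```

carry_out(motion="0.01 0 0 0 0; 0.01 0 0 0 0; 0.01 0 0 0 0; 0.01 0 0 0 0; 0.01 0 0 0 0; 0.01 0 0 0 0; 0.01 0 0 0 0; 0.01 0 0 0 0; 0.01 0 0 0 0; 0.01 0 0 0 0", newtons=60)

```text
t: 8.78
position: [0.5007, -0.1708, 0.0133]
tcp_rot: [[-0.999, 0.05, 0.001], [0.05, 0.999, -0.0], [-0.001, -0.0, -1.0]]
ft_force: [-0.9, 1.4, 6.6]
gripper_width: 0.224
```

carry_out(motion="0.01 0 0 -0.001 0; 0.01 0 0 -0.004 0; 0.01 0 0 -0.01 0; 0.01 0 0 -0.02 0; 0.01 0 0 -0.032 0; 0.01 0 0 -0.045 0; 0.01 0 0 -0.056 0; 0.01 0 0 -0.064 0; 0.01 0 0 -0.068 0; 0.01 0 0 -0.07 0")

```text
t: 9.62
position: [0.5008, -0.1709, 0.0838]
tcp_rot: [[-0.999, 0.05, 0.001], [0.05, 0.999, -0.0], [-0.001, -0.0, -1.0]]
ft_force: [0.8, -1.0, -1.0]
gripper_width: 0.225
```

Run:
```python
from h import *
delta(.5516,.174,.12,99.28)
snap('side','s6');crop('s6',180,160,360,340,3.3,'s6c');snap('wrist','w6')
```

```text
t 9.62 pos [ 0.5008 -0.1709  0.0838] yaw 87.15 F [ 0.8 -1.  -1. ] w 0.225 q [-0.03  0.31  0.36  1.84 -0.13  1.01  1.9 ]
shift [-0.0336  0.347  -0.0362] spin -12.13
```

View pics/s6c.png

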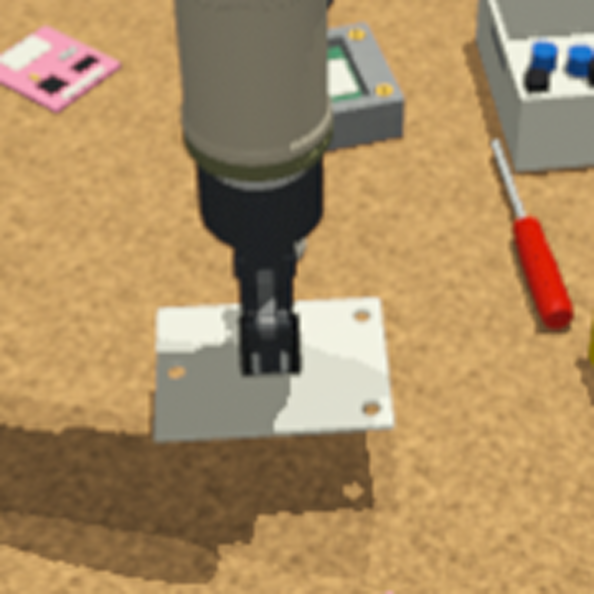

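View pics/w6.png

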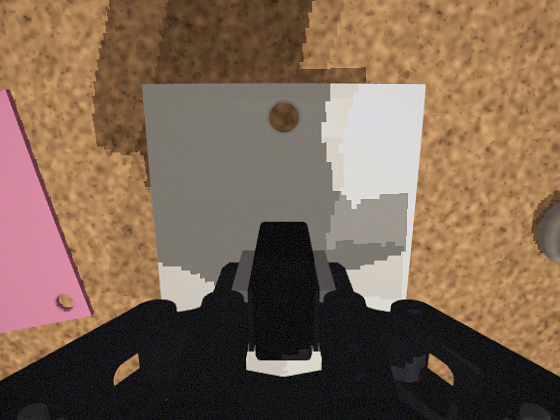

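```bash
cat >> h.py <<'E'
def Rz(d):
    a=np.radians(d); return np.array([[np.cos(a),-np.sin(a),0],[np.sin(a),np.cos(a),0],[0,0,1]])
HT=np.array([[62,40,4],[62,-40,4],[-62,0,4],[75,55,4],[75,-55,4],[-75,55,4],[-75,-55,4]])/1000.
E
python3 - <<'E'
from h import *
P=HT@Rz(-2.85).T+np.array([.5008,-.1709,.0705])
for f in ['w6','s6']: print(f,proj(f,P).round(1).tolist())
print(((proj('s6',P)-(180,160)+.5)*3.3-.5).round(0).tolist())
im=cv2.imread('pics/s6.png'); 
crop('s6',220,240,310,300,8,'s6d'); crop('w6',130,70,440,170,2.5,'w6d')
E
```

```text
w6 [[367.9, 381.9], [202.2, 382.0], [285.4, 117.0], [396.3, 403.2], [173.7, 403.4], [427.8, 83.2], [142.9, 83.2]]
s6 [[289.0, 254.2], [291.9, 282.2], [232.7, 270.8], [294.3, 249.0], [298.8, 287.5], [227.2, 252.4], [226.0, 291.3]]
[[361.0, 312.0], [370.0, 404.0], [175.0, 367.0], [378.0, 295.0], [393.0, 422.0], [157.0, 306.0], [153.0, 435.0]]
```

View pics/s6d.png

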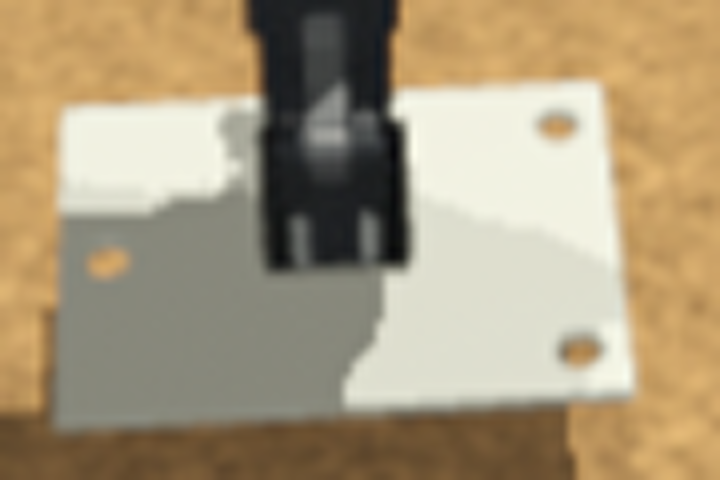

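View pics/w6d.png

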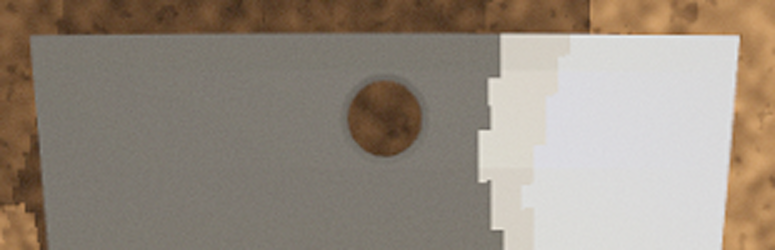

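carry_out(motion="0.01 -0.001 0.006 -0.006 0; 0.01 -0.002 0.02 -0.014 -1; 0.01 -0.004 0.04 -0.02 -2; 0.01 -0.007 0.065 -0.024 -3; 0.01 -0.009 0.095 -0.026 -4; 0.01 -0.012 0.125 -0.026 -5; 0.01 -0.015 0.155 -0.026 -6; 0.01 -0.018 0.185 -0.026 -7; 0.01 -0.021 0.213 -0.026 -8; 0.01 -0.024 0.24 -0.026 -9")

```text
t: 10.55
position: [0.5359, 0.0712, 0.1092]
tcp_rot: [[-0.994, -0.111, -0.0], [-0.111, 0.994, 0.001], [0.0, 0.001, -1.0]]
ft_force: [-0.3, -0.1, -1.4]
gripper_width: 0.222
```

carry_out(motion="0.01 -0.004 0.024 0 -1; 0.01 -0.008 0.046 0 -2; 0.01 -0.012 0.066 0 -3; 0.01 -0.016 0.082 0 -3; 0.01 -0.022 0.094 0 -3; 0.01 -0.026 0.1 0 -3; 0.01 -0.027 0.103 0 -3; 0.01 -0.028 0.104 0 -3; 0.01 -0.028 0.104 0 -3; 0.01 -0.028 0.104 0 -3")

```text
t: 11.38
position: [0.5531, 0.1727, 0.1087]
tcp_rot: [[-0.988, -0.157, -0.0], [-0.157, 0.988, -0.001], [0.0, -0.001, -1.0]]
ft_force: [0.3, -0.7, -1.6]
gripper_width: 0.223
```

Run:
```python
from h import *
delta(.5516,.174,.1,99.28)
```

```text
t 11.38 pos [0.5531 0.1727 0.1087] yaw 99.04 F [ 0.3 -0.7 -1.6] w 0.223 q [-0.48  0.38  0.15  1.67 -0.06  1.1   1.42]
shift [0.0013 0.0015 0.0087] spin -0.24
```

Run:
```python
from h import *
snap('wrist','w7'); delta(.5516,.174,.065,99.28)
crop('w7',130,70,440,170,2.5,'w7d')
t,th,r=fit([atz('w6',p,.0745) for p in [(283.8,117.2),(426,84.2),(142,84.2)]],HT[[2,5,6],:2]); print(t,np.degrees(th),r.round(2).tolist())
```

```text
t 11.43 pos [0.5531 0.1728 0.1088] yaw 99.05 F [ 0.2  0.6 -1.8] w 0.228 q [-0.48  0.38  0.15  1.67 -0.06  1.1   1.42]
shift [0.0012 0.0014 0.0438] spin -0.23
[ 0.50104294 -0.17150073] -2.8683740205681327 [[-0.19, -0.05], [0.08, -0.11], [0.11, 0.16]]
```

View pics/w7d.png

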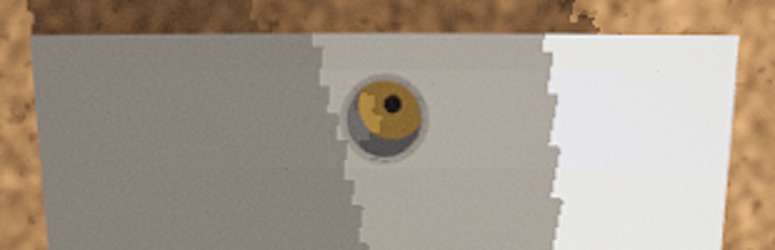

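View pics/w7.png

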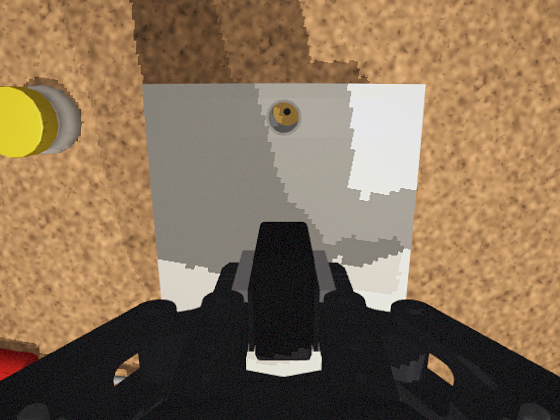

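carry_out(motion="0.01 0.0005 0.001 0 -0.1; 0.01 0.0014 0.002 0.003 -0.2; 0.01 0.0014 0.002 0.01 -0.2; 0.01 0.0014 0.002 0.018 -0.2; 0.01 0.0014 0.002 0.026 -0.2; 0.01 0.0014 0.002 0.032 -0.2; 0.01 0.0014 0.002 0.036 -0.2; 0.01 0.0014 0.002 0.038 -0.2; 0.01 0.0014 0.002 0.039 -0.2; 0.01 0.0014 0.002 0.04 -0.2")

```text
t: 12.27
position: [0.5514, 0.1759, 0.0688]
tcp_rot: [[-0.987, -0.162, 0.0], [-0.162, 0.987, 0.0], [-0.0, 0.0, -1.0]]
ft_force: [0.2, -0.2, -1.8]
gripper_width: 0.224
```

Run:
```python
from h import *
delta(.5514,.1746,.065,99.28);snap('wrist','w8');snap('side','s8');snap('top','t8')
crop('w8',130,70,440,170,2.5,'w8d');crop('s8',230,150,320,220,8,'s8d');crop('t8',205,190,285,270,7,'t8d')
```

```text
t 12.27 pos [0.5514 0.1759 0.0688] yaw 99.33 F [ 0.2 -0.2 -1.8] w 0.224 q [-0.48  0.42  0.14  1.71 -0.07  1.02  1.42]
shift [ 0.0003 -0.0012  0.0038] spin 0.05
```

View pics/w8d.png

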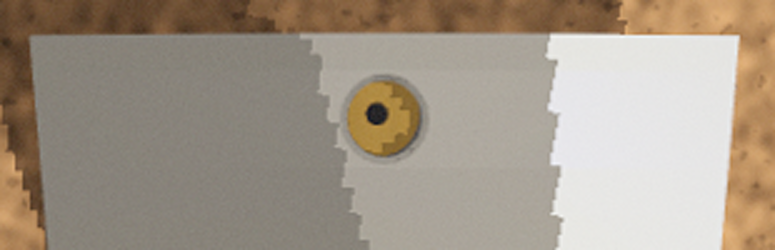

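View pics/s8d.png

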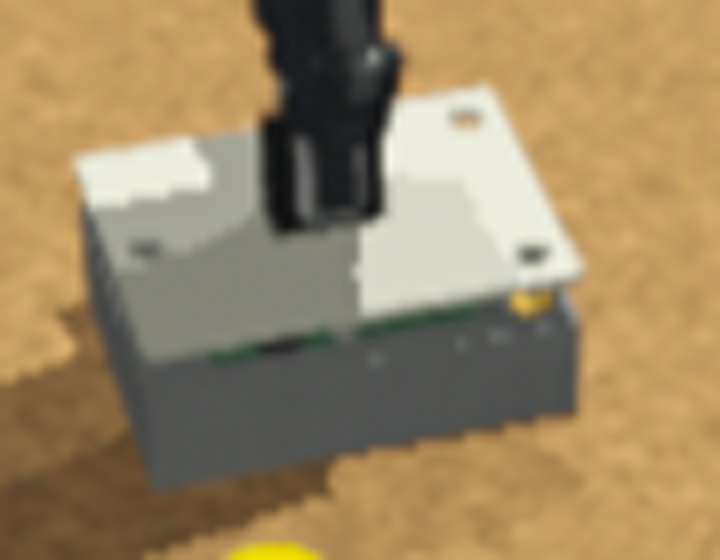

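View pics/t8d.png

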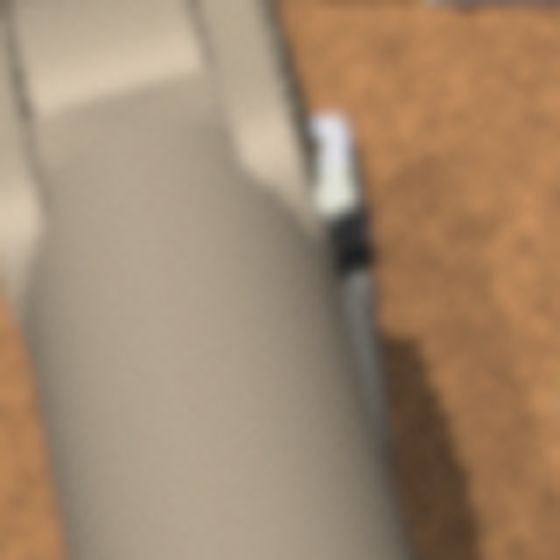

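carry_out(motion="0.01 0.0001 -0.0006 0.001 0; 0.01 0.0003 -0.001 0.002 0; 0.01 0.0003 -0.0012 0.003 0; 0.01 0.0003 -0.0012 0.0036 0; 0.01 0.0003 -0.0012 0.0038 0; 0.01 0.0003 -0.0012 0.0038 0; 0.01 0.0003 -0.0012 0.0038 0; 0.01 0.0003 -0.0012 0.0038 0; 0.01 0.0003 -0.0012 0.0038 0; 0.01 0.0003 -0.0012 0.0038 0")

```text
t: 13.25
position: [0.5512, 0.1746, 0.065]
tcp_rot: [[-0.987, -0.162, -0.0], [-0.162, 0.987, 0.0], [0.0, 0.0, -1.0]]
ft_force: [0.4, -0.1, 0.1]
gripper_width: 0.225
```

Run:
```python
from h import *
delta(.5514,.1746,.065,99.28);snap('wrist','w9');snap('side','s9')
crop('w9',230,80,340,150,7,'w9d');crop('s9',230,150,320,220,8,'s9d')
T=np.c_[L,[.04]*3]@Rz(9.28).T+[.5516,.174,0]
print('pred thread',proj('w9',T)[2],((proj('w9',T)[2]-(230,80)+.5)*7-.5), 'side',(proj('s9',T)-(230,150)+.5)*8-.5)
```

```text
t 13.25 pos [0.5512 0.1746 0.065 ] yaw 99.34 F [ 0.4 -0.1  0.1] w 0.225 q [-0.47  0.42  0.14  1.71 -0.07  1.01  1.43]
shift [-0.0002 -0.0001  0.    ] spin 0.06
pred thread [283.71802772 116.66253749] [379.02619402 259.63776241] side [[466.38399234 158.18580811]
 [532.87145654 293.90491135]
 [149.4083285  287.70360033]]
```

View pics/w9d.png

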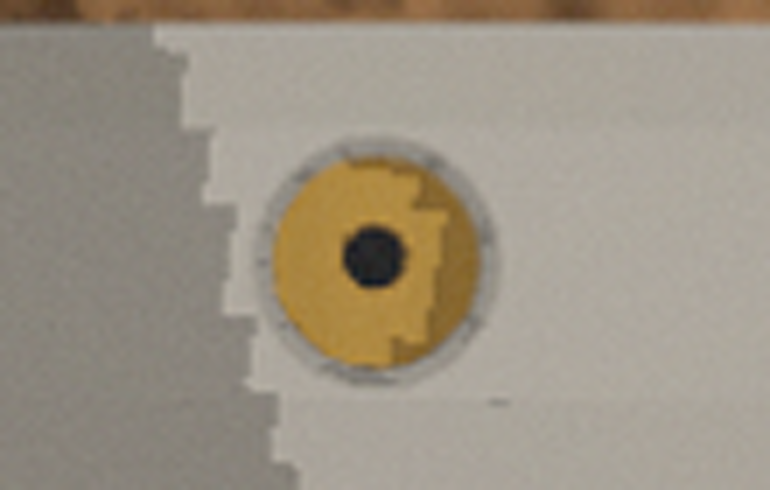

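View pics/s9d.png

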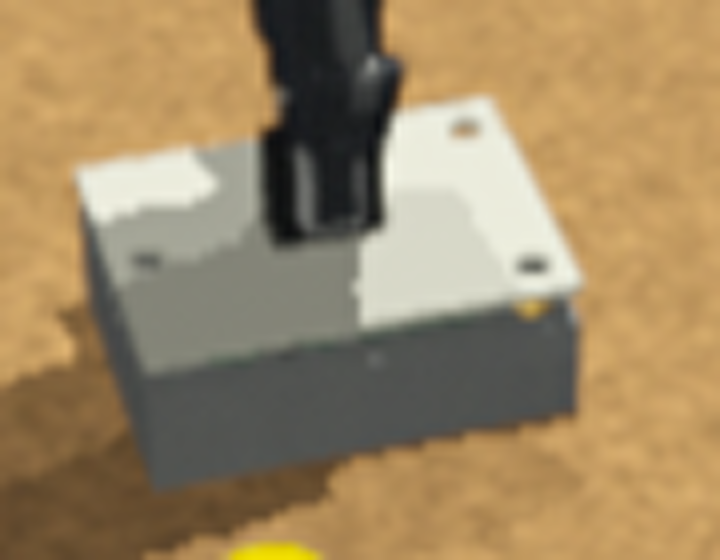

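Run:
```python
from h import *
u=lambda c,s,o:(np.array(c)+.5)/s-.5+o
h=atz('w9',u((377,261),7,(230,80)),.0557); t=atz('w9',u((374,257),7,(230,80)),.04); print('hole2-thread2 wrist mm',((h-t)*1000).round(2))
Ts=[atz('side0',u(c,3.6,(220,155)),.04) for c in [(246,55),(275,116),(103,113)]]
for z in (.0537,.0557):
  Hs=[atz('s9',u(c,8,(230,150)),z) for c in [(466,128),(532,265),(147,261)]]
  print(z,((np.array(Hs)-Ts)*1000).round(1).tolist())
print(bot.read_state()['dq'].round(4))
```

```text
hole2-thread2 wrist mm [-0.22  0.14 15.7 ]
0.0537 [[-0.2, 2.1, 13.7], [0.1, 0.8, 13.7], [-0.1, -0.5, 13.7]]
0.0557 [[-0.5, -0.6, 15.7], [-0.3, -1.7, 15.7], [-0.2, -3.1, 15.7]]
[-0.002   0.0002 -0.0002  0.002  -0.0002 -0.0007 -0.0009]
```

Run:
```python
from h import *
delta(.5514,.1746,.065,99.28)
print(bot.sign_off())
```

```text
t 13.35 pos [0.5512 0.1746 0.065 ] yaw 99.35 F [ 0.3  0.8 -1.6] w 0.226 q [-0.47  0.42  0.14  1.71 -0.07  1.01  1.43]
shift [-0.0002 -0.0001 -0.    ] spin 0.07
the job is handed in; nothing more can be done
None
```

I pressed the board level, then picked up the white cover by its block. I handed in at about 13.4 s, holding the cover level over the box.

**Board:** I pressed with shut fingers on the white patch until the pin stopped. The tip was at z 30.1 mm with 21 N on it, and the pictures afterwards showed the board seated.

**Cover at hand-in:**
- **Height:** the underside was about 11.7 mm above the box top. I worked this out from the tool height, since no picture measures it directly.
- **Hole 2:** the wrist view showed the whole thread centred in the hole, about 0.3 mm off.
- **Holes 0 and 1:** these were hidden from the wrist camera by the gripper. The side view put them within about 2 mm of their threads, but that depends on the assumed height.
- **Motion and contact:** the arm was still, the grip was holding (60 N set), and the pictures showed a gap between cover and box.

**What disagreed:** the side camera sat about 2.5 mm from the wrist camera in y for the box. It also showed a 2.5 mm spread in y between the holes, which could be a tilt of about 0.015 rad or blur. I trusted the wrist camera because its views agreed within about 0.5 mm. At the computed height the side view put hole 2 about 3 mm off, while the wrist view showed it centred.

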